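# Pack the clay rabbit family into its gift boxes

## Task

Pack the rabbit family for the customer: pick the four long-eared clay rabbits off the ware board and stand each one upright in the open wooden gift-box base of its own size, the largest rabbit in the largest box down to the smallest in the smallest. Set them down flat on the box floor without dropping or toppling them, and leave the cat and the bird where they stand on the board.

Things in the scene. Friction and masses are not known exactly. Their poses are not given: they have to be found in the camera images.
- rabbit_xl: Largest of 4 loose clay rabbits on the 12 mm thick ware board: round about z, 52 mm wide, 104 mm tall over 2 long upright ears. Body and head are both 52 mm wide, upright-sided at heights 5-30 and 47-65 mm; grip from above, any yaw, the head 60 mm above the underside, ears up between the fingers. Weighs 105-180 g. Origin: centre of underside; z up, face looks along -x.
- rabbit_l: Second-largest of 4 loose clay rabbits on the 12 mm thick ware board: round about z, 43 mm wide, 86 mm tall over 2 long upright ears. Body and head are both 43 mm wide, upright-sided at heights 4-25 and 39-54 mm; grip from above, any yaw, the head 50 mm above the underside, ears up between the fingers. Weighs 65-120 g. Origin: centre of underside; z up, face looks along -x.
- rabbit_m: Second-smallest of 4 loose clay rabbits on the 12 mm thick ware board: round about z, 36 mm wide, 72 mm tall over 2 long upright ears. Body and head are both 36 mm wide, upright-sided at heights 3-21 and 33-45 mm; grip from above, any yaw, the head 42 mm above the underside, ears up between the fingers. Weighs 40-75 g. Origin: centre of underside; z up, face looks along -x.
- rabbit_s: Smallest of 4 loose clay rabbits on the 12 mm thick ware board: round about z, 30 mm wide, 60 mm tall over 2 long upright ears. Body and head are both 30 mm wide, upright-sided at heights 3-17 and 27-38 mm; grip from above, any yaw, the head 35 mm above the underside, ears up between the fingers. Weighs 25-46 g. Origin: centre of underside; z up, face looks along -x.
- box_xl: Largest of 4 square open gift-box bases (shallow pale wood trays, white paper floor), for the largest rabbit. Fixed to the bench. 90 mm square outside, 80 mm inside, walls 5 mm; inner floor 5 mm and rim 14 mm above the bench. Origin: centre of the underside, on the bench; z up, x and y along the sides. The rabbit may face any way.
- box_l: Second-largest of 4 square open gift-box bases (shallow pale wood trays, white paper floor), for the second-largest rabbit. Fixed to the bench. 78 mm square outside, 68 mm inside, walls 5 mm; inner floor 5 mm and rim 14 mm above the bench. Origin: centre of the underside, on the bench; z up, x and y along the sides. The rabbit may face any way.
- box_m: Second-smallest of 4 square open gift-box bases (shallow pale wood trays, white paper floor), for the second-smallest rabbit. Fixed to the bench. 67 mm square outside, 57 mm inside, walls 5 mm; inner floor 5 mm and rim 14 mm above the bench. Origin: centre of the underside, on the bench; z up, x and y along the sides. The rabbit may face any way.
- box_s: Smallest of 4 square open gift-box bases (shallow pale wood trays, white paper floor), for the smallest rabbit. Fixed to the bench. 57 mm square outside, 47 mm inside, walls 5 mm; inner floor 5 mm and rim 14 mm above the bench. Origin: centre of the underside, on the bench; z up, x and y along the sides. The rabbit may face any way.
- cat: Loose terracotta cat on the same ware board, to be left alone: 44 mm wide, 74 mm tall, same rounded body as the rabbits but with two short pointed black ears and dark bars on its back. Origin: centre of the underside; z up.
- bird: Loose terracotta bird on the same ware board, to be left alone: egg-shaped, 45 mm wide, 57 mm tall, no ears, yellow beak, white wings and tail (over the wings 47 mm). Origin: centre of the underside; z up.

How it is judged (in metres and radians):
At the end, for the whole second after the job is handed in: Each rabbit stands in the box base of its size rank: underside on the inner floor (2 to 8 mm above the box's underside), centre within 22 mm of the box's centre, within 0.1 rad of upright, released and at rest. Cat and bird stand upright within 20 mm of where they started (horizontal distance between rabbit_xl and box_xl below 0.022 m and z of rabbit_xl in the frame of box_xl between 0.002 and 0.008 m and angle between each of rabbit_xl, rabbit_l, rabbit_m, rabbit_s, cat, bird's own z axis and vertical below 0.1 rad and linear speed of each of rabbit_xl, rabbit_l, rabbit_m, rabbit_s, cat, bird below 0.02 m/s and angular speed of each of rabbit_xl, rabbit_l, rabbit_m, rabbit_s below 0.2 rad/s and horizontal distance between rabbit_l and box_l below 0.022 m and z of rabbit_l in the frame of box_l between 0.002 and 0.008 m and horizontal distance between rabbit_m and box_m below 0.022 m and z of rabbit_m in the frame of box_m between 0.002 and 0.008 m and horizontal distance between rabbit_s and box_s below 0.022 m and z of rabbit_s in the frame of box_s between 0.002 and 0.008 m and distance of each of cat, bird from where it was at the start of the episode below 0.02 m); the robot touches nothing.
It fails at once if a rabbit is tipped over (leans more than 40 degrees) (angle between any of rabbit_xl, rabbit_l, rabbit_m, rabbit_s's own z axis and vertical above 0.7 rad).
It fails at once if a rabbit is dropped or knocked away (moves faster than 0.6 m/s, a fall of about 20 mm, with no finger on it) ((linear speed of rabbit_xl above 0.6 m/s and contact force between rabbit_xl and the fingers below 0.05 N) or (linear speed of rabbit_l above 0.6 m/s and contact force between rabbit_l and the fingers below 0.05 N) or (linear speed of rabbit_m above 0.6 m/s and contact force between rabbit_m and the fingers below 0.05 N) or (linear speed of rabbit_s above 0.6 m/s and contact force between rabbit_s and the fingers below 0.05 N)).
It fails at once if the cat or the bird is pushed more than 20 mm from its place, or tipped over (distance of any of cat, bird from where it was at the start of the episode above 0.02 m or angle between any of cat, bird's own z axis and vertical above 0.4 rad).
It also fails if it takes over 104 s, if anything falls off the work surface, if the arm or the gripper's body presses on something with over 40 N, if the wrist force passes 120 N, or if a joint passes its speed limit or range.

## Robot

A 6-joint arm with a two-finger parallel gripper is mounted at the origin on the work surface. World frame = base frame: x ahead of the robot, y to its left, z up, the work surface at z = 0. Lengths are in mm, angles in degrees, forces in N, time in s.
With the tool pointing down it reaches from about 325 to 925 mm from the base axis. Payload 3.1 kg.
Tool frame: the origin (TCP) lies at the very end of the fingers, on their centre line; the grasp point (between the pads) lies grasp_offset behind it (grasp_offset is the distance from the TCP to the grasp point, in mm); z points along the fingers, y is the line along which they close (so a half turn about z gives the same grasp; the last joint's range is limited). The gripper opens to 85 mm and grips with 20 to 120 N. Pads are 22 mm wide; open, the fingers measure 114 mm over their backs; the gripper's body (76 mm by 85 mm) begins 54 mm behind the grasp point. The pads swing forward as they close: fully open they stand 13 mm farther back than shut.
Start: joints at [-69.912, 12.427, 92.441, -0, 75.132, -6.429], TCP at [279.056, -559.256, 231.3] pointing down, gripper open.
Joint ranges: [-157.48, 157.48], [-44.54, 120.13], [17.64, 146.25], [-64.5, 244.5], [7.68, 150.69], [-147.95, 147.95]. Speed limits (degrees/s): [159.86, 159.86, 180, 180, 180, 180].

## Interface

Orientations are given as [roll, pitch, yaw] about the fixed x, y, z axes, in that order (R = Rz(yaw) Ry(pitch) Rx(roll)).
In Python, from station import * gives the robot as it stands. Calls block until the motion is done:
- goto(position, orientation): joint-space move of the TCP to a pose.
- move_l(position, attitude=None, speed=150): straight line of the TCP; attitude=None keeps the orientation; speed is the mean speed in mm/s.
- move_j(angles): joint-space move.
- grip(opening, squeeze=None): finger opening in mm; squeeze is the grip in N (None keeps the last); returns when the fingers have stopped.
- wait(seconds).
- solve_ik(position, orientation): joint angles nearest the present ones, or None.
- get_obs(): the state.
- get_image(name): name is "scene" or "top"; returns the picture (420x560x3 uint8, red, green, blue); there is no depth.
- get_calibration(name): a dict with "fx", "fy", "cx", "cy" (pixels), "R" (3x3) and "t" (3): a world point X has camera coordinates R X + t. Camera axes: x right, y down, z forward; pixel columns grow to the right and rows downward; lengths in mm; the calibration is good to about 2 mm. A picture is of the moment at which its call begins. get_calibration takes no time and is no camera call.
A pose or a line that the arm cannot do raises Unreachable and nothing moves.
- sign_off(): hands the job in; it is judged then, once.
Trained networks look in the newest picture that a camera, given by its name, has taken for a name from the list of things; names that differ only in an ending like _2 or _b are one class to them, and where a whole thing is asked for, a point or a joint stands for the part that bears it (a point fixed in the world has none). Each returns a list of dicts, best first, with "score" (0 to 1); they miss things now and then, are a little off and sometimes report something else, mostly with a low value. They report only what shows in the picture. A call takes as long as a camera call.
- spot_in(name, camera): "extent" ([centre column, centre row, width, height] in pixels, round what is visible of it).
- regions_of(name, camera): "region" (420x560 bool, what is visible of it) and "extent" ([centre column, centre row, width, height] in pixels, round what is visible of it).
The state is a dict: "t": time; "joint_pos": joint angles; "qvel": joint speeds; "effort": joint torques, N m; "tcp_pos": TCP position; "ee_rot": TCP orientation; "wrist_force": force on the tool from outside, world axes, zero at the start; "moment": the same for the moment, N m; "grip_width": finger opening in mm; "grip_force": force on a finger pad.
Only numpy, scipy, OpenCV 4.12 (cv2) and the standard library are available. Lean on these libraries where they do the work, as an engineer would, in place of code of your own. Each camera call takes 0.05 s, during which the arm holds its last target. There are 200 camera calls.

## Working session

There is one attempt and no reset: what is moved stays moved. The work goes in short steps, each a Python script; the robot and the scene stay as the last script left them, time stands still between calls to the robot, and variables do not carry over. Pictures are saved under pics/ and viewed, at most 14 in all, crops included, and the job is handed in when it is done.

```bash
mkdir -p pics; ls; python3 - <<'E'
from station import *
import cv2,numpy as np
o=get_obs();print(o)
for c in("scene","top"):
    im=get_image(c);cv2.imwrite(f"pics/{c}0.png",im[:,:,::-1])
    k=get_calibration(c);print(c,k)
    for n in["rabbit_xl","rabbit_l","rabbit_m","rabbit_s","box_xl","box_l","box_m","box_s","cat","bird"]:
        print(n,[(round(d["score"],2),np.round(d["extent"]).tolist()) for d in spot_in(n,c)])
E
```

```text
pics
{'t': 0.0, 'joint_pos': array([-6.99127818e+01,  1.24773433e+01,  9.25303137e+01,  1.38390167e-04,
        7.51321232e+01, -6.42867413e+00]), 'qvel': array([-0.04145917,  0.07505201,  0.01378834,  0.00352532, -0.05703099,
       -0.00659262]), 'effort': array([ 7.58215610e-04, -3.96846557e+01, -3.03851902e+01, -1.40542484e-04,
        9.58274177e-03,  1.93991937e-06]), 'tcp_pos': array([ 278.76128721, -558.46169968,  229.94521285]), 'ee_rot': array([-1.79861114e+02, -1.57834832e-02,  2.65158376e+01]), 'wrist_force': array([-0.24579108, -0.46532708, -0.61404004]), 'moment': array([ 0.00132435, -0.00557573,  0.00403743]), 'grip_force': 0.0, 'grip_width': 85.55831253072851}
scene {'fx': 421.0301725504165, 'fy': 421.0301725504165, 'cx': 277.6035556313665, 'cy': 209.29228034937475, 'R': array([[-0.73869886,  0.6738647 , -0.0151776 ],
       [ 0.4148601 ,  0.43679711, -0.79818506],
       [-0.5312392 , -0.59591498, -0.6022211 ]]), 't': array([ 370.00017149, -220.45261837, 1255.37916109])}
rabbit_xl [(0.56, [199.0, 200.0, 32.0, 20.0]), (0.26, [406.0, 262.0, 23.0, 28.0])]
rabbit_l [(0.7
[... 1293 characters left out ...]
it_m [(0.77, [239.0, 250.0, 16.0, 19.0]), (0.74, [188.0, 244.0, 23.0, 21.0]), (0.5, [133.0, 240.0, 21.0, 12.0])]
rabbit_s [(0.77, [239.0, 250.0, 16.0, 19.0]), (0.74, [188.0, 244.0, 23.0, 21.0]), (0.5, [133.0, 240.0, 21.0, 12.0])]
box_xl [(0.86, [442.0, 172.0, 46.0, 42.0])]
box_l [(0.86, [442.0, 246.0, 41.0, 43.0]), (0.66, [362.0, 164.0, 30.0, 28.0]), (0.63, [355.0, 238.0, 36.0, 42.0])]
box_m [(0.86, [442.0, 246.0, 41.0, 43.0]), (0.66, [362.0, 164.0, 30.0, 28.0]), (0.63, [355.0, 238.0, 36.0, 42.0])]
box_s [(0.86, [442.0, 246.0, 41.0, 43.0]), (0.66, [362.0, 164.0, 30.0, 28.0]), (0.63, [355.0, 238.0, 36.0, 42.0])]
cat [(0.88, [144.0, 187.0, 34.0, 28.0])]
bird [(0.8, [200.0, 190.0, 23.0, 21.0])]
```

```bash
python3 - <<'E'
import cv2
a=cv2.imread("pics/top0.png")[120:300,90:490];cv2.imwrite("pics/t1.png",cv2.resize(a,(800,360),interpolation=2))
a=cv2.imread("pics/scene0.png")[130:320,140:440];cv2.imwrite("pics/s1.png",cv2.resize(a,(800,507),interpolation=2))
E
```

```text
(no output)
```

View pics/t1.png

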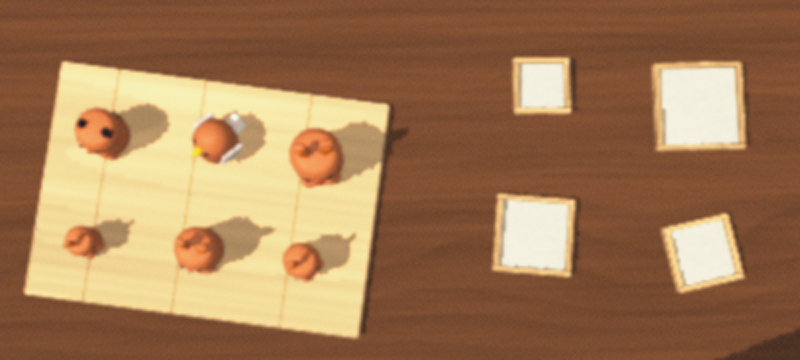

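View pics/s1.png

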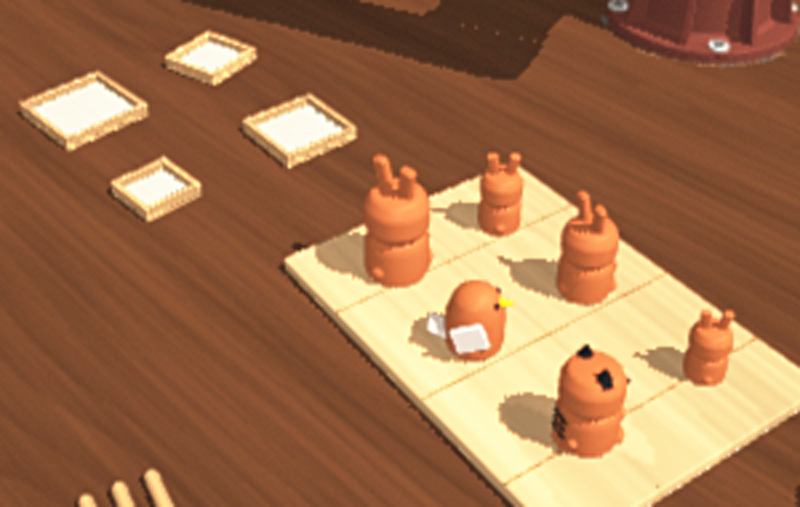

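The top view shows the XL rabbit at (248,196), L at (189,244), and two small ones at (241,250) and (132,241). The cat is at (141,186) and the bird at (197,190). The boxes are on the right, all distinct in size. Next I'll fit silhouettes.

```bash
cat > h.py <<'E'
from station import *
import cv2,numpy as np
from scipy.optimize import minimize
R={"xl":(52,104),"l":(43,86),"m":(36,72),"s":(30,60)}
GH={"xl":58.5,"l":49,"m":41.5,"s":35}
BOX={"xl":90,"l":78,"m":67,"s":57}
S=4
def proj(k,P):
    c=np.atleast_2d(P)@k["R"].T+k["t"]
    return np.c_[k["fx"]*c[:,0]/c[:,2]+k["cx"],k["fy"]*c[:,1]/c[:,2]+k["cy"]]
def unproj(k,uv,z):
    d=k["R"].T@np.array([(uv[0]-k["cx"])/k["fx"],(uv[1]-k["cy"])/k["fy"],1]);o=-k["R"].T@k["t"]
    return o+d*(z-o[2])/d[2]
def clay(im):
    h=cv2.cvtColor(im,cv2.COLOR_RGB2HSV)
    return (((h[...,0]<13)|(h[...,0]>174))&(h[...,1]>130)&(h[...,2]>95)).astype(np.uint8)
def render(k,x,y,z0,r,z1,z2):
    m=np.zeros((420*S,560*S),np.uint8);a=np.linspace(0,6.283,40)
    for z in np.linspace(z1,z2,14):
        p=proj(k,np.c_[x+r*np.cos(a),y+r*np.sin(a),np.full(40,z0+z)])
        cv2.fillConvexPoly(m,np.int32((p+.5)*S),1)
    return cv2.resize(m,(560,420),interpolation=cv2.INTER_AREA if 0 else 0)
def fit(xy,s,mask,k,z0):
    """silhouette mismatch with the ears' region left free"""
    w,H=R[s];r=w/2
    def cost(p):
        b=render(k,p[0],p[1],z0,r,.05*H,.62*H);free=render(k,p[0],p[1],z0,r*.8,.62*H,H)&(1-b)
        near=render(k,p[0],p[1],z0,r+12,0,.65*H)
        return ((b!=mask)&(near>0)&(free==0)).sum()/b.sum()
    q=minimize(cost,xy,method="Nelder-Mead",options=dict(initial_simplex=[[xy[0],xy[1]],[xy[0]+8,xy[1]],[xy[0],xy[1]+8]]))
    return q.x,q.fun
E
python3 - <<'E'
from h import *
try: print("go",grasp_offset)
except NameError: print([n for n in globals() if not n.startswith('_')])
g={"xl":(248,196),"l":(189,244),"a":(241,250),"b":(132,241)}
I={c:get_image(c) for c in("top","scene")};K={c:get_calibration(c) for c in I}
for c in I: cv2.imwrite(f"pics/m_{c}.png",clay(I[c])*255)
for n,uv in g.items():
    for s in ([n] if n in R else ["m","s"]):
        xy=unproj(K["top"],uv,12+.5*R[s][1])[:2]
        for c in I:
            x,f=fit(xy,s,clay(I[c]),K[c],12);print(n,s,c,x.round(1),round(f,2))
for n,uv,h in(("cat",(141,187),50),("bird",(198,190),40)): print(n,unproj(K["top"],uv,h).round())
im=I["top"];h=cv2.cvtColor(im,cv2.COLOR_RGB2HSV)
for s,(u,v) in {"xl":(440,173),"l":(357,238),"m":(441,246),"s":(361,163)}.items():
    m=np.zeros((420,560),np.uint8);m[v-30:v+31,u-30:u+31]=(h[v-30:v+31,u-30:u+31,2]>135)
    P=[unproj(K["top"],p[0],12) for p in cv2.findContours(m,0,1)[0][0]] if 0 else None
    cs=max(cv2.findContours(m,0,1)[0],key=cv2.contourArea)
    P=np.float32([unproj(K["top"],p[0],12)[:2] for p in cs]);print("box",s,np.round(cv2.minAreaRect(P)[0],1),np.round(cv2.minAreaRect(P)[1:][0],1),cv2.minAreaRect(P)[2])
E
```

```text
go 18.700000000000003
xl xl top [554.7  94.8] 0.18
xl xl scene [561.1  97.2] 0.3
l l top [467.6 212.4] 0.19
l l scene [471.4 214.5] 0.22
a m top [455.  111.1] 0.12
a m scene [459.2 113.7] 0.27
a s top [454.6 110.3] 0.28
a s scene [461.6 115.8] 0.21
b m top [476.1 328.2] 0.41
b m scene [487.6 328.9] 0.41
b s top [477.4 328.3] 0.15
b s scene [480.7 329.3] 0.16
cat [582. 306.  50.]
bird [575. 195.  40.]
box xl [ 607.5 -296.4] [95.6 96.7] 0.1523762047290802
box l [ 477.4 -122.2] [83.  82.7] 85.2823486328125
box m [ 455.9 -294.1] [72.1 73.5] 12.07017707824707
box s [ 631.2 -134.5] [62.1 60.6] 89.14746856689453
```

```bash
cat >> h.py <<'E'
POS={"xl":(556.5,95.7),"l":(468.8,213.2),"m":(456.3,112),"s":(478.5,328.7)}
BX={"xl":(607.5,-296.4),"l":(477.4,-122.2),"m":(455.9,-294.1),"s":(631.2,-134.5)}
OP={"xl":85,"l":72,"m":62,"s":56}
A=[180,0,0]; Z=190
def pick(s):
    x,y=POS[s];z=12+GH[s]-grasp_offset
    goto([x,y,Z],A);grip(OP[s],35)
    o=get_obs();dz=Z-o["tcp_pos"][2]
    e=np.array([x,y])-o["tcp_pos"][:2]
    move_l([x+e[0],y+e[1],z+dz],speed=90);wait(.2)
    o=get_obs();zp=o["tcp_pos"][2];print(s,"pick",o["tcp_pos"].round(1),"want",x,y,round(z,1),o["wrist_force"].round(1))
    grip(R[s][0]-12,35);wait(.2)
    o=get_obs();print("gripped",o["grip_width"],o["grip_force"],o["wrist_force"].round(1))
    move_l([x+e[0],y+e[1],z+dz+15],speed=60);move_l([x+e[0],y+e[1],Z],speed=150)
    o=get_obs();print("lifted",o["grip_width"],o["grip_force"],o["t"]);return zp
def place(s,zp):
    x,y=BX[s];goto([x,y,Z],A);wait(.2)
    o=get_obs();e=np.array([x,y])-o["tcp_pos"][:2];dz=Z-o["tcp_pos"][2]
    zt=zp-7+dz                       # floor is 7 mm below the board top
    move_l([x+e[0],y+e[1],zt+4],speed=100);wait(.3);f0=get_obs()["wrist_force"][2]
    for k in range(14):
        move_l([x+e[0],y+e[1],zt+3.5-k*.5],speed=10);wait(.06)
        f=get_obs()["wrist_force"][2]-f0
        if abs(f)>2.5:break
    o=get_obs();print(s,"place",o["tcp_pos"].round(1),"above nominal",round(o["tcp_pos"][2]-zp+7,1),"df",round(f,1))
    w=o["grip_width"];grip(w+4);wait(.2);grip(OP[s]);wait(.1)
    move_l([x+e[0],y+e[1],Z],speed=130);print("t",get_obs()["t"])
E
python3 - <<'E'
from h import *
zp=pick("xl");print(zp)
cv2.imwrite("pics/s2.png",cv2.resize(get_image("scene")[90:320,120:440],(800,575))[:,:,::-1])
E
```

```text
xl pick [556.7  96.3  52.2] want 556.5 95.7 51.8 [0.8 0.6 0.2]
gripped 49.87323897605676 36.80673240975011 [-0.3 -0.8  3.4]
lifted 50.39800102038566 36.62779141624924 7.8167
52.23992016507186
```

View pics/s2.png

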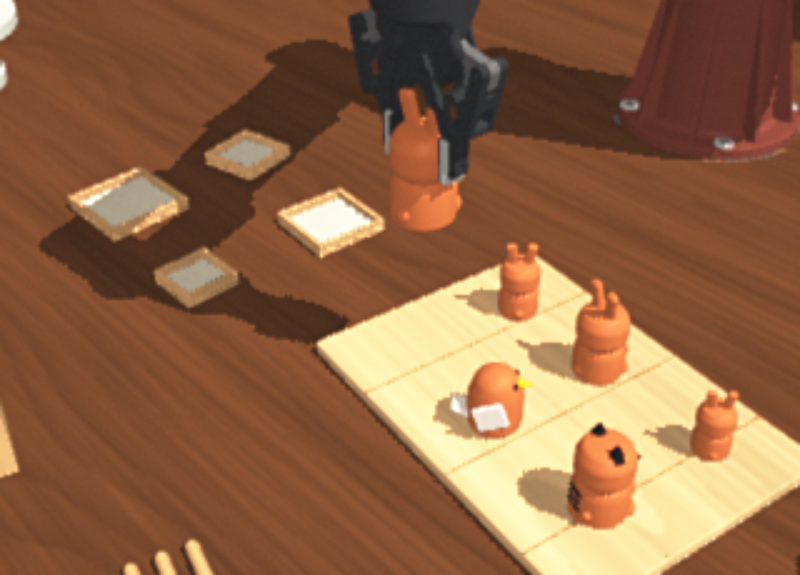

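The XL rabbit is held upright at crop (425,170), and the other figures are undisturbed. Next I'll place it.

```bash
python3 - <<'E'
from h import *
place("xl",52.24)
zp=pick("l")
cv2.imwrite("pics/s3.png",cv2.resize(get_image("scene")[90:320,120:440],(800,575))[:,:,::-1])
E
```

```text
xl place [ 607.4 -298.    45.2] above nominal -0.0 df 3.4
t 16.3667
l pick [468.7 213.7  42.7] want 468.8 213.2 42.3 [-0.  -0.2  0.5]
gripped 40.971781011075365 35.51113091860316 [-0.5 -1.7  3.3]
lifted 41.120536189861376 35.496819649706595 22.5833
```

View pics/s3.png

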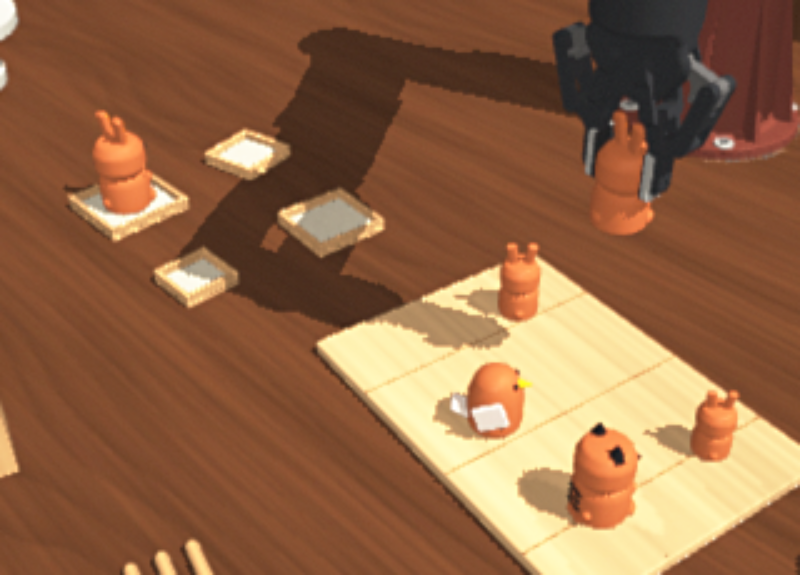

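XL stands upright inside its box at crop (125,185), and L is held upright. I'll carry on with the rest.

```bash
python3 - <<'E'
from h import *
place("l",42.7)
zp=pick("m")
if get_obs()["grip_width"]>30: place("m",zp)
zp=pick("s")
cv2.imwrite("pics/s4.png",cv2.resize(get_image("scene")[90:320,120:440],(800,575))[:,:,::-1])
E
```

```text
l place [ 477.4 -123.3   35.6] above nominal -0.1 df 4.6
t 31.0583
m pick [456.2 113.1  35.2] want 456.3 112 34.8 [-0.8 -0.6  0.2]
gripped 34.31374033283385 34.8600799165979 [-1.1 -1.3  3.6]
lifted 34.15044213258849 34.84488862339276 36.375
m place [ 455.7 -295.3   28.1] above nominal -0.1 df 4.5
t 45.1583
s pick [478.3 329.4  28.6] want 478.5 328.7 28.3 [ 0.2  0.5 -0. ]
gripped 28.410747020218782 34.68745267018676 [-0.7 -0.2  2.6]
lifted 28.66689409143239 34.500125313643366 51.8583
```

View pics/s4.png

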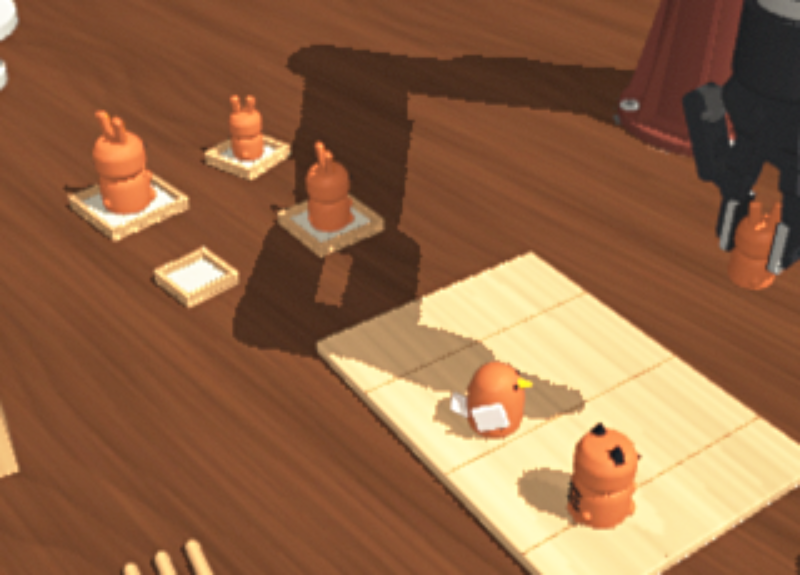

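XL, L and M stand in their boxes at (125,185), (329,200) and (246,140). S is held upright at (755,245), and the cat and bird are unmoved.

```bash
python3 - <<'E'
from h import *
place("s",28.6)
goto([480,100,230],A)
for i,c in enumerate(("scene","top")):
    a=get_image(c)[90:320,120:440] if c=="scene" else get_image(c)[120:300,90:490]
    cv2.imwrite(f"pics/f{i}.png",cv2.resize(a,(800,575) if c=="scene" else (800,360))[:,:,::-1])
E
```

```text
s place [ 631.3 -135.8   21.6] above nominal -0.0 df 4.7
t 61.075
```

View pics/f0.png

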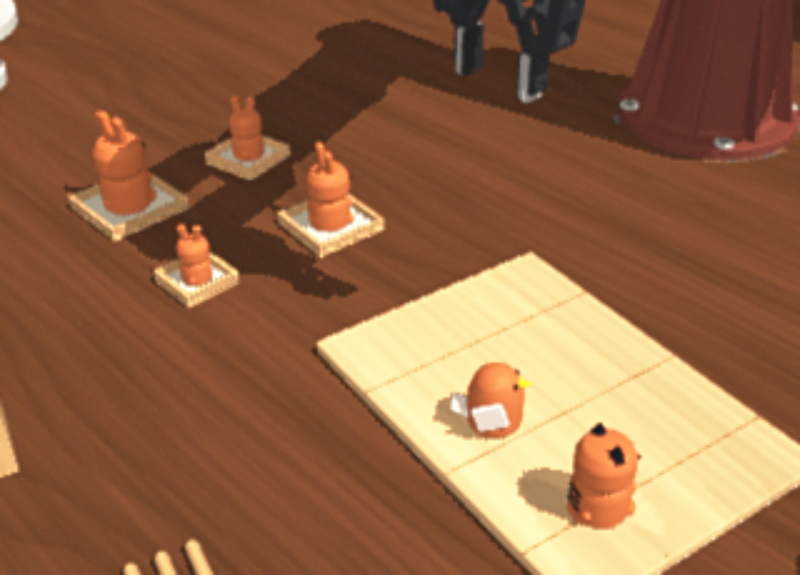

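View pics/f1.png

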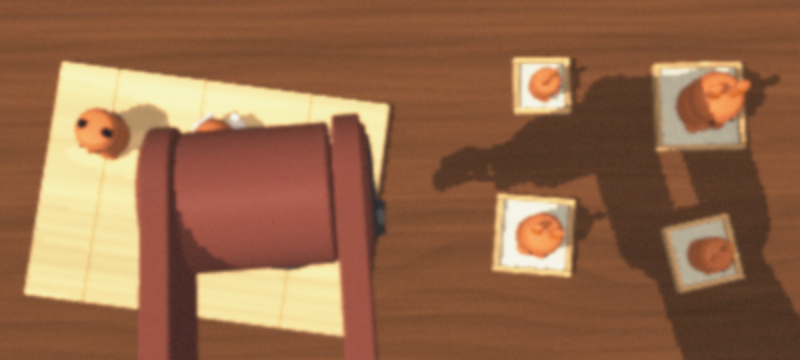

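All four rabbits stand upright in the boxes of their rank, near the centres, and the cat and bird are in place.

```bash
python3 -c "
from station import *
print(sign_off())"
```

```text
the job is handed in; nothing more can be done
None
```

I packed all four rabbits upright in the boxes of their own size, left the cat and bird where they stood, and handed the job in with about 61 s of the 104 s used; the sign-off gave no verdict.

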